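# Show the crooked chip and the nozzle to use

## Robot

A 7-joint arm with a two-finger parallel gripper is mounted at the origin on a cart in front of the work surface, level with it; the furniture and walls round the work are solid. World frame = base frame: x ahead of the robot, y to its left, z up, the work surface at z = 0. Lengths are in mm, angles in rad, forces in N, time in s.
With the tool pointing down it reaches from about 425 to 1025 mm from the base axis. Payload 3.6 kg.
Tool frame: the origin (TCP) lies on the centre line of the jaws, within the pads' length; the fingertips stand 17 mm ahead of it and the grasp point (between the pads) lies 2 mm behind it (r.nose_length is the distance from the TCP to the fingertips, in mm); z points along the fingers, y is the direction in which the jaws open and shut (so a half turn about z gives the same grasp; the last joint's range is limited). The gripper opens to 85 mm and grips with 20 to 120 N. Pads are 22 mm wide; open, the fingers measure 114 mm over their backs; the gripper's body (76 mm by 85 mm) begins 54 mm behind the grasp point. The pads swing forward as they close: fully open they stand 13 mm farther back than shut.
Start: joints at [1.214, 0.591, 0.048, 1.609, -0.033, 0.943, -0.034], TCP at [189.045, -699.922, 211.902] pointing down, gripper open.
Joint ranges: [-2.69, 2.69], [-0.47, 2.24], [-1.27, 1.36], [0.19, 2.51], [-1.53, 4.68], [0.08, 2.07], [-3.09, 3.09]. Speed limits (rad/s): [2.57, 2.57, 3.14, 3.14, 3.14, 3.14, 3.14].

## Interface

Orientations are given as [roll, pitch, yaw] about the fixed x, y, z axes, in that order (R = Rz(yaw) Ry(pitch) Rx(roll)).
In Python, from station import r, snapshot, order gives the robot as it stands.
- The arm moves only by the tool drive_tool, never from a script. Its argument "deltas" is text: rows parted by semicolons, each of 5 numbers parted by spaces: the shift along the tool's x, y, z in m, then the turn about the tool's z in rad, then the opening in per cent of the stroke, from 0 (shut) to 100 (fully open). In form: x y z twist gripper; .... A call has 1 to 20 rows; each row is the pose to reach, as a shift and turn from the pose measured when the call began, along the tool's axes at that moment; what a row does not reach only later rows make up. A row lasts 1/10 s, in which the tool goes at most 50 mm and 8.59 degrees, less where a joint would pass 70% of its speed; a pose out of reach is approached as far as the arm can. A call with a gripper value outside its range is refused whole. The fingers move at their own pace and stop on an object; "grip_force" is the grip in N (left out, the last holds). Time passes only in rows, so rows that repeat a pose let the fingers close. It gives the time, the measured TCP pose, the force and the opening at its end, in the units of the state.
- r.read_state(): the state, without advancing time (a new reading comes with each control period).
- snapshot(name): name is "scene" or "top"; returns a dict with "img" (420x560x3 uint8, red, green, blue), "fx", "fy", "cx", "cy" (pixels), "origin" and "rotation" of the camera in the world. Camera axes: x right, y down, z forward; pixel columns grow to the right and rows downward; lengths in mm; the calibration is good to about 2 mm. A picture is of the moment at which its call begins. There is no depth.
- order.hand_in(): hands the job in, once; it reports no verdict.
The state is a dict: "clock": time; "q": joint angles; "qvel": joint speeds; "effort": joint torques, N m; "position": TCP position; "orientation": TCP orientation; "ft_force": force on the tool from outside, world axes, zero at the start; "ft_torque": the same for the moment, N m; "grip_width": finger opening in mm.
Only numpy, scipy, OpenCV 4.12 (cv2) and the standard library are available. Lean on these libraries where they do the work, as an engineer would, in place of code of your own. Each camera call takes 0.05 s, during which the arm holds its last target.

## Task

Show a colleague what to rework, by pointing straight down with the fingertips and touching nothing: first point at the chip that sits crooked on the circuit board, with the fingertips 1 to 3 cm above it, and stay there for two seconds; then point in the same way at the mouth of the hot-air nozzle with the widest mouth, again for two seconds. Come down on each from above and do not point at any other chip or nozzle; finish with the hand raised more than 20 cm above the bench.

Things in the scene. Friction and masses are not known exactly. Their poses are not given: they have to be found in the camera images.
- board: green circuit board 150 x 130 mm (x, y), fixed, on short standoffs; its upper face is 14 mm above the bench; origin on the bench under its centre, z up. Four square black chips lie on it at x, y = +-34 mm from its centre; the tallest part on it (a white connector at the -x edge) stands 22 mm above the bench
- crooked_top (a point): centre of the top of the crooked chip, 17.6 mm above the bench: a 28 mm square black chip (33 mm over its silver pins), fixed, turned 0.6 to 0.8 rad against the board's edges and its own pads; it may be at any of the four places
- chip_a_top (a point): centre of the top of a chip of the same kind that sits straight, same height
- chip_b_top (a point): as chip_a_top, for the second straight chip
- chip_c_top (a point): as chip_a_top, for the third straight chip
- nozzle_wide_mouth (a point): centre of the mouth (upper end) of the spare hot-air nozzle with the widest mouth, 40 mm above the bench: a light loose grey metal nozzle, 40 mm tall, that stands on a round foot 25 mm across and narrows at mid-height to a thick pipe about 11.5 mm across; a small round stub sticks out 6 mm at the side of the foot. It may stand at either end of the group of three nozzles or in the middle
- nozzle_narrow_a_mouth (a point): same point of the nozzle with the narrow mouth (two alike): same foot, height and stub, but a thin pipe about 6 mm across; light and loose
- nozzle_narrow_b_mouth (a point): same point of the nozzle with the narrow mouth, the second of the two
There are look-alikes about, which are no part of the job. What is shaped like the part that bears nozzle_wide_mouth but pink or purple is not meant.

How it is judged (in metres and radians):
On the way, in this order (a step that is already met when the one before it is completed fails the run):
1. the fingertips dwell just above the crooked chip (horizontal distance between the grasp point and crooked_top below 0.015 m and z of the grasp point in the frame of crooked_top between 0.012 and 0.065 m), for 1.5 s.
2. the fingertips dwell just above the mouth of the widest nozzle (horizontal distance between the grasp point and nozzle_wide_mouth below 0.015 m and z of the grasp point in the frame of nozzle_wide_mouth between 0.012 and 0.065 m), for 1.5 s.
At the end, for the whole second after the job is handed in: the hand is raised (grasp point more than 180 mm above the bench) and the three nozzles stand where they stood, within 5 mm (height (world z) of the grasp point above 0.18 m and distance of each of nozzle_wide_mouth, nozzle_narrow_a_mouth, nozzle_narrow_b_mouth from where it was at the start of the episode below 0.005 m); the robot touches nothing.
It fails at once if the robot touches anything at all (contact force between the arm and anything else above 0.3 N).
It fails at once if the fingers touch anything at all (contact force between the fingers and anything else above 0.3 N).
It fails at once if the fingertips are low over a straight chip ((horizontal distance between the grasp point and chip_a_top below 0.015 m and z of the grasp point in the frame of chip_a_top below 0.065 m) or (horizontal distance between the grasp point and chip_b_top below 0.015 m and z of the grasp point in the frame of chip_b_top below 0.065 m) or (horizontal distance between the grasp point and chip_c_top below 0.015 m and z of the grasp point in the frame of chip_c_top below 0.065 m)).
It fails at once if the fingertips are low over another nozzle ((horizontal distance between the grasp point and nozzle_narrow_a_mouth below 0.015 m and z of the grasp point in the frame of nozzle_narrow_a_mouth below 0.065 m) or (horizontal distance between the grasp point and nozzle_narrow_b_mouth below 0.015 m and z of the grasp point in the frame of nozzle_narrow_b_mouth below 0.065 m)).
It also fails if it takes over 42 s, if anything falls off the work surface, if the arm or the gripper's body presses on something with over 40 N, if the wrist force passes 120 N, or if a joint passes its speed limit or range.

## Working session

There is one attempt and no reset: what is moved stays moved. The work goes in short steps, Python scripts to look and compute and a tool call to move; the robot and the scene stay as the last step left them, time stands still between calls to the robot, and variables do not carry over. Pictures are saved under pics/ and viewed, and the job is handed in when it is done.

Besides the shell and the picture viewer there is one more tool, called after "Call:" as name(argument=value, ...) on one line, values as JSON. drive_tool: Moves the arm, as the interface text tells. Its arguments: {"type":"object","properties":{"deltas":{"type":"string"},"grip_force":{"type":"number"}},"required":["deltas"]}

```bash
mkdir -p pics; python3 - <<'E'
from station import r, snapshot
import cv2,json
for n in("scene","top"):
    s=snapshot(n); cv2.imwrite(f"pics/{n}0.png",s["img"][:,:,::-1])
    print(n,s["fx"],s["fy"],s["cx"],s["cy"],s["origin"],s["rotation"])
print(r.read_state())
E
```

```text
scene 426.2770177697777 426.2770177697777 277.77379702309935 207.81223218137634 [242.96535829 496.6875396  647.77283823] [-2.34192058  0.00539192 -2.65716235]
top 406.82550106045704 406.82550106045704 284.9123329089064 209.9713974334638 [409.10146029 -74.69690216 893.83072801] [-2.99804609  0.03220776 -1.58651079]
{'clock': 0.1, 'q': array([ 1.21348211,  0.59202822,  0.04830226,  1.6097008 , -0.03334527,
        0.94269719, -0.03368213]), 'qvel': array([ 0.0002132 , -0.00107066,  0.00099656, -0.00343184,  0.00013096,
        0.00087839,  0.00111679]), 'effort': array([ 4.78739035e-03, -5.49996042e+01,  1.55304383e+00, -1.98825556e+01,
        9.65855346e-03,  3.74273106e-03, -2.62946742e-06]), 'position': array([ 188.86909125, -699.15078484,  210.85207331]), 'orientation': array([-3.13956571e+00,  7.62747494e-05,  2.63887339e-01]), 'ft_force': array([ 0.20852505,  0.56913386, -0.01357664]), 'ft_torque': array([-0.00108604, -0.0203098 , -0.00460798]), 'grip_width': 85.36409169278218}
```

```bash
ls .
```

```text
pics
```

View pics/scene0.png

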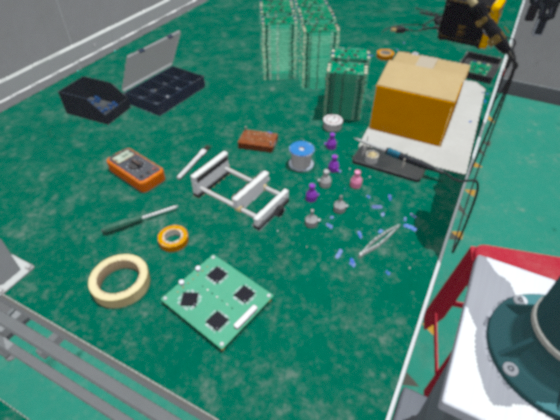

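View pics/top0.png

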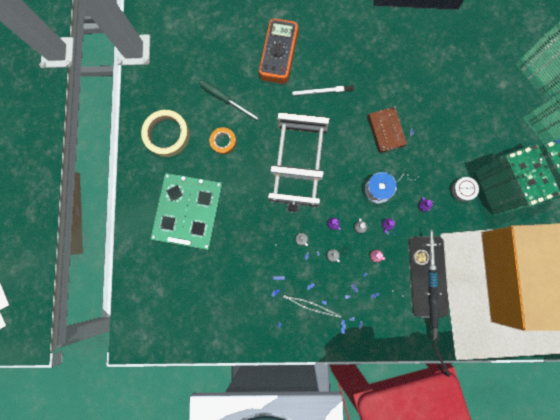

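The crooked chip looks like the one at top px (175,192). The grey nozzles are at (302,240), (333,256) and (362,227). The purple and pink ones nearby are look-alikes. I'll enlarge both areas to check.

```bash
cat > h.py <<'E'
import numpy as np
from scipy.spatial.transform import Rotation as R
def cam(s):
    rot=np.array(s["rotation"]); 
    M=R.from_euler("xyz",rot).as_matrix() if rot.shape==(3,) else rot
    return M,np.array(s["origin"])
def ray(s,u,v,z):
    M,o=cam(s); d=M@[(u-s["cx"])/s["fx"],(v-s["cy"])/s["fy"],1]; return o+d*(z-o[2])/d[2]
def proj(s,p):
    M,o=cam(s); c=M.T@(np.array(p)-o); return np.array([s["cx"]+s["fx"]*c[0]/c[2],s["cy"]+s["fy"]*c[1]/c[2]])
E
python3 - <<'E'
import cv2,numpy as np
t=cv2.imread("pics/top0.png");s=cv2.imread("pics/scene0.png")
f=lambda im,x,y,w,h,k:cv2.resize(im[y:y+h,x:x+w],None,fx=k,fy=k,interpolation=cv2.INTER_CUBIC)
cv2.imwrite("pics/c1.png",np.hstack([f(t,145,165,85,90,4.5),f(s,160,250,85,90,4.5)]))
cv2.imwrite("pics/c2.png",np.hstack([f(t,290,205,90,70,4.4),f(s,285,155,90,85,4.4)[:308]]))
cv2.imwrite("pics/c3.png",f(s,290,160,80,75,8))
E
```

```text
(no output)
```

View pics/c1.png

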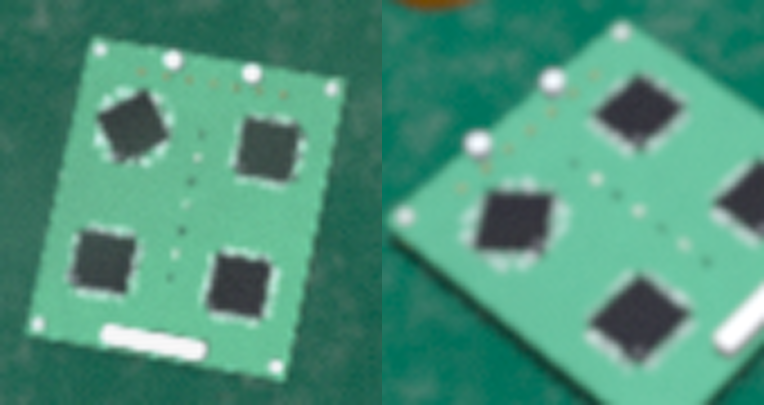

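View pics/c2.png

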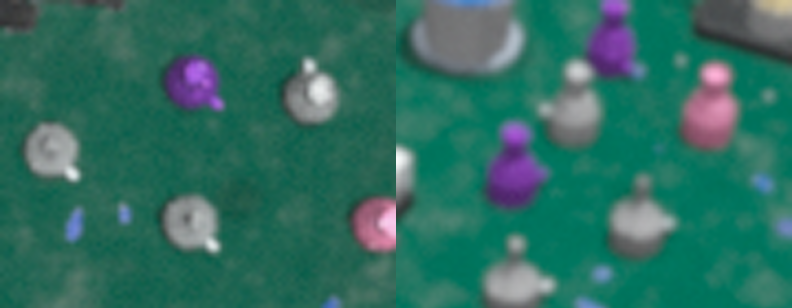

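View pics/c3.png

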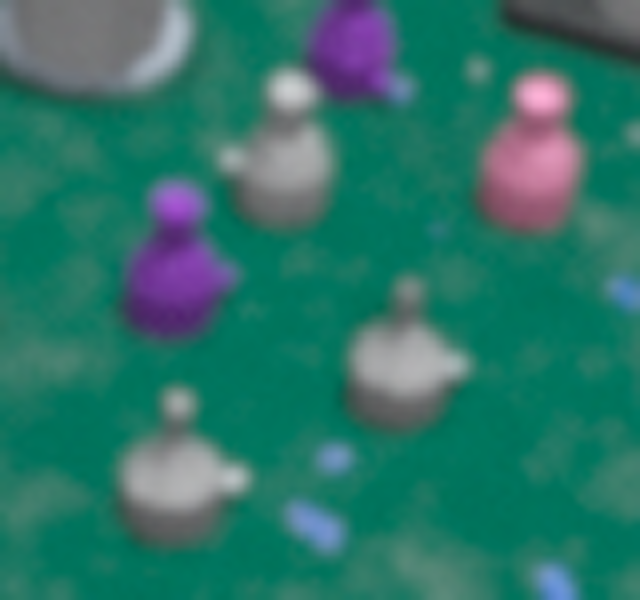

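The crops confirm both. The chip at top px (174.6,193), scene px (189,299), is turned against its pads. The thick-pipe grey nozzle is at top px (362.7,225.5), scene px (326.4,171). The other two grey ones have thin pipes. Next I'll work out positions.

```bash
python3 - <<'E'
from station import r, snapshot
from h import *
from scipy.optimize import least_squares
S={n:snapshot(n) for n in("scene","top")}
T,C=S["top"],S["scene"]
print("chip",ray(T,174.2,192.6,17.6),ray(C,188.9,298.9,17.6))
for x,y,a,b in((266,150,637,112),(104,262,770,195),(240,285,638,320)):
    print("other",ray(T,144.6+x/4.5,164.6+y/4.5,17.6),ray(C,159.6+(a-382)/4.5,249.6+b/4.5,17.6))
print("wide",ray(T,362.3,225.1,40),ray(C,326,170.6,40))
print("n1",ray(T,289.6+52/4.4,204.6+146/4.4,40),ray(C,289.6+179/8,159.6+400/8,40))
print("n2",ray(T,289.6+188/4.4,204.6+217/4.4,40),ray(C,289.6+408/8,159.6+290/8,40))
for n,a in (("purple1",ray(C,289.6+178/8,159.6+200/8,40)),("purple2 ",ray(T,290+99,223,40)),("spool",ray(T,381,187,40)),("frame",ray(T,293,207,20))):print(n,a)
print(r.read_state()["position"],r.read_state()["orientation"], r.nose_length)
E
```

```text
chip [580.02833338 195.7453611   17.6       ] [579.31417932 197.13005329  17.6       ]
other [566.65679833 129.90459053  17.6       ] [566.30495445 131.11615213  17.6       ]
other [513.06704333 208.4891216   17.6       ] [497.74082584 140.64106695  17.6       ]
other [500.57412283 141.71406135  17.6       ] [512.83550379 210.72575825  17.6       ]
wide [ 497.63143294 -210.99350478   40.        ] [ 496.83219816 -211.21721572   40.        ]
n1 [473.33993887 -82.84793425  40.        ] [472.88364298 -82.6766573   40.        ]
n2 [ 438.58009582 -146.39453033   40.        ] [ 436.60087731 -148.09017105   40.        ]
purple1 [ 505.20076296 -153.05663655   40.        ]
purple2  [ 500.98401741 -266.78324218   40.        ]
spool [ 578.10092838 -253.93419139   40.        ]
frame [542.06082145 -66.20891982  20.        ]
[ 188.91434774 -699.39970664  211.16863376] [-3.14018387e+00  9.07657470e-05  2.63898788e-01] 17.0
```

```bash
python3 - <<'E'
from station import r, snapshot
from h import *
S={n:snapshot(n) for n in("scene","top")}
T,C=S["top"],S["scene"]
for (u,v),(u2,v2) in (((375,118),(379,80)),((432,139),(440,92)),((327,115),(328,62))):
    b=ray(C,u,v,0); print("base",b.round())
    for h in range(50,300,25):
        p=proj(C,[b[0],b[1],h]); print(h,p.round())
        
for h in (100,150,200):
  print(h,[ray(T,u,v,h).round()[:2] for u,v in ((485,232),(523,327),(560,227))])
p=r.read_state(); M=R.from_euler("xyz",p["orientation"]).as_matrix(); print(M.round(3)); 
E
```

```text
base [ 483. -533.    0.]
50 [378. 102.]
75 [379.  94.]
100 [381.  85.]
125 [382.  76.]
150 [384.  67.]
175 [386.  57.]
200 [388.  47.]
225 [389.  37.]
250 [391.  27.]
275 [393.  16.]
base [ 320. -504.    0.]
50 [437. 123.]
75 [439. 114.]
100 [442. 105.]
125 [445.  96.]
150 [448.  86.]
175 [451.  76.]
200 [454.  66.]
225 [457.  56.]
250 [460.  45.]
275 [463.  33.]
base [ 608. -486.    0.]
50 [328.  99.]
75 [329.  91.]
100 [330.  82.]
125 [331.  73.]
150 [331.  64.]
175 [332.  55.]
200 [333.  45.]
225 [334.  35.]
250 [335.  24.]
275 [336.  14.]
100 [array([ 474., -436.]), array([ 295., -490.]), array([ 481., -578.])]
150 [array([ 469., -413.]), array([ 303., -464.]), array([ 476., -547.])]
200 [array([ 465., -390.]), array([ 310., -438.]), array([ 472., -515.])]
[[ 0.965  0.261 -0.   ]
 [ 0.261 -0.965  0.001]
 [-0.    -0.001 -1.   ]]
```

Call:
drive_tool(deltas="0 0 -0.02 0 80; 0 0 -0.05 0 40; 0 0 -0.08 0 0; 0 0 -0.11 0 0; 0 0 -0.14 0 0; 0 0 -0.17 0 0; 0 0 -0.19 0 0; 0 0 -0.2 0 0; 0 0 -0.2 0 0")

```text
clock: 1.2
position: [189.2, -700.4, 413.0]
orientation: [3.14, -0.0, 0.264]
ft_force: [-0.4, -0.4, 0.3]
grip_width: 0.2
```

```bash
cat > d.py <<'E'
from station import r
from h import *
import sys
p=r.read_state(); M=R.from_euler("xyz",p["orientation"]).as_matrix()
print(p["clock"],p["position"].round(1),p["orientation"].round(3),p["q"].round(2),p["grip_width"],p["ft_force"].round(2))
for a in sys.argv[1:]:
    t=np.array(eval(a)); print(a,(M.T@(t-p["position"])/1000).round(4))
E
python3 d.py "[480,-350,370]" "[600,0,350]" "[579.7,196.4,200]"
```

```text
1.2 [ 189.2 -700.4  413. ] [ 3.14  -0.     0.264] [ 1.2   0.45  0.06  1.37 -0.03  1.32 -0.04] 0.22585197107941324 [-0.37 -0.44  0.33]
[480,-350,370] [ 0.3721 -0.2625  0.0425]
[600,0,350] [ 0.5792 -0.5692  0.0619]
[579.7,196.4,200] [ 0.6108 -0.7644  0.2115]
```

Call:
drive_tool(deltas="0.015 -0.01 0 0 0; 0.04 -0.03 0 0 0; 0.07 -0.05 0 0 0; 0.1 -0.07 0 0 0; 0.13 -0.09 0 0 0; 0.16 -0.11 0.01 0 0; 0.19 -0.13 0.01 0 0; 0.22 -0.155 0.02 0 0; 0.25 -0.175 0.02 0 0; 0.28 -0.2 0.03 0 0; 0.31 -0.22 0.03 0 0; 0.34 -0.24 0.04 0 0; 0.37 -0.26 0.04 0 0; 0.39 -0.285 0.04 0 0; 0.41 -0.315 0.045 0 0; 0.43 -0.345 0.05 0 0; 0.45 -0.375 0.05 0 0; 0.465 -0.395 0.05 0 0; 0.475 -0.41 0.05 0 0; 0.475 -0.41 0.05 0 0")

```text
clock: 3.2
position: [540.7, -175.3, 360.7]
orientation: [-3.14, 0.002, 0.272]
ft_force: [0.8, 0.6, -0.5]
grip_width: 0.3
```

```bash
python3 d.py "[600,0,350]" "[579.7,196.4,200]"
```

```text
3.2 [ 540.7 -175.3  360.7] [-3.14e+00  2.00e-03  2.72e-01] [ 0.39  0.25 -0.19  1.79  0.05  1.11 -1.12] 0.27917387427579754 [ 0.77  0.6  -0.47]
[600,0,350] [ 0.1041 -0.153   0.0107]
[579.7,196.4,200] [ 0.1375 -0.3474  0.161 ]
```

Call:
drive_tool(deltas="0.01 -0.015 0 0 0; 0.02 -0.04 0 0 0; 0.04 -0.065 0 0 0; 0.06 -0.09 0 0 0; 0.08 -0.115 0.01 0 0; 0.095 -0.14 0.01 0 0; 0.105 -0.17 0.02 0 0; 0.11 -0.2 0.03 0 0; 0.115 -0.23 0.04 0 0; 0.12 -0.26 0.06 0 0; 0.125 -0.29 0.08 0 0; 0.13 -0.315 0.1 0 0; 0.135 -0.335 0.125 0 0; 0.138 -0.345 0.145 0 0; 0.138 -0.347 0.155 0 0; 0.138 -0.347 0.16 0 0; 0.138 -0.347 0.16 0 0")

```text
clock: 4.9
position: [580.2, 194.2, 200.4]
orientation: [-3.141, 0.003, 0.27]
ft_force: [0.6, 0.2, 0.5]
grip_width: -0.1
```

```bash
python3 d.py "[579.7,196.4,54.6]"; python3 - <<'E'
from station import r,snapshot
import cv2
for n in("scene","top"):cv2.imwrite(f"pics/{n}1.png",snapshot(n)["img"][:,:,::-1])
E
```

```text
4.9 [580.2 194.2 200.4] [-3.141e+00  3.000e-03  2.700e-01] [-0.18  0.48 -0.3   1.87  0.18  0.82 -1.88] -0.10272095239606428 [0.59 0.2  0.48]
[579.7,196.4,54.6] [ 0.0005 -0.0022  0.1458]
```

View pics/scene1.png

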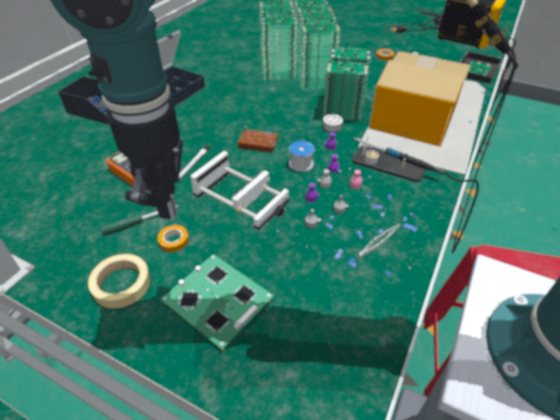

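View pics/top1.png

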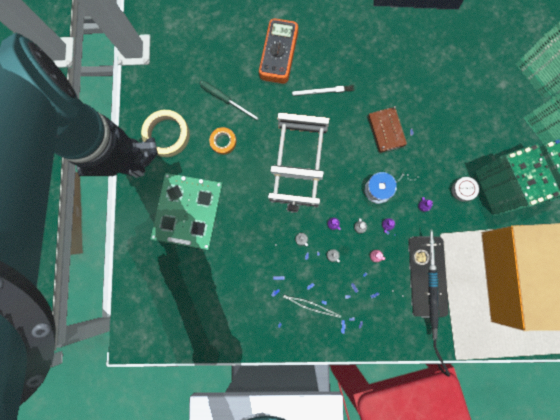

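```bash
python3 - <<'E'
from station import r,snapshot
from h import *
import cv2
p=r.read_state()["position"]
for n in("scene","top"):
    s=snapshot(n); print(n,proj(s,p-[0,0,17]),proj(s,p+[0,0,2]))
a=cv2.imread("pics/top1.png")[130:190,120:190];b=cv2.imread("pics/scene1.png")[170:230,130:200]
cv2.imwrite("pics/c4.png",cv2.resize(np.hstack([a,b]),None,fx=5.5,fy=5.5,interpolation=2))
T=snapshot("top")
for z in(0,200,400):print(z,[ray(T,u,v,z).round() for u,v in((40,65),(130,65),(75,200))])
E
```

```text
scene [171.71171609 232.74541096] [169.35528155 223.83142358]
top [146.78810572 174.82302869] [142.81079975 172.35438961]
0 [array([901., 532.,   0.]), array([894., 314.,   0.]), array([571., 428.,   0.])]
200 [array([791., 397., 200.]), array([785., 227., 200.]), array([535., 315., 200.])]
400 [array([681., 261., 400.]), array([677., 140., 400.]), array([499., 203., 400.])]
```

View pics/c4.png

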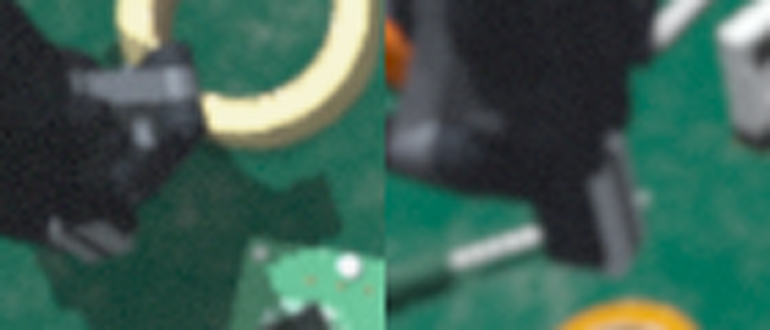

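```bash
python3 - <<'E'
from station import r,snapshot
from h import *
import cv2
st=r.read_state();p=st["position"];M=R.from_euler("xyz",st["orientation"]).as_matrix()
out=[]
for n,(x0,y0) in(("scene",(110,150)),("top",(90,120))):
    s=snapshot(n); im=s["img"][y0:y0+100,x0:x0+100,::-1].astype(float); im=np.clip(im*1.8+15,0,255).astype(np.uint8)
    im=cv2.resize(im,None,fx=4,fy=4,interpolation=2)
    def pt(l,c):
        q=(proj(s,p+M@np.array(l))-[x0,y0]+.5)*4; cv2.circle(im,tuple(int(v) for v in q),3,c,-1)
    for z in(17,4,-2,-15,-30,-56):pt([0,0,z],(0,0,255) if z in(17,-2) else (0,255,255))
    for x in(-38,38):
        for y in(-42,42): pt([x,y,-56],(255,0,255))
    for x in(-11,11): pt([x,0,17],(0,255,0))
    out.append(im)
cv2.imwrite("pics/c5.png",np.hstack(out))
E
```

```text
(no output)
```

View pics/c5.png

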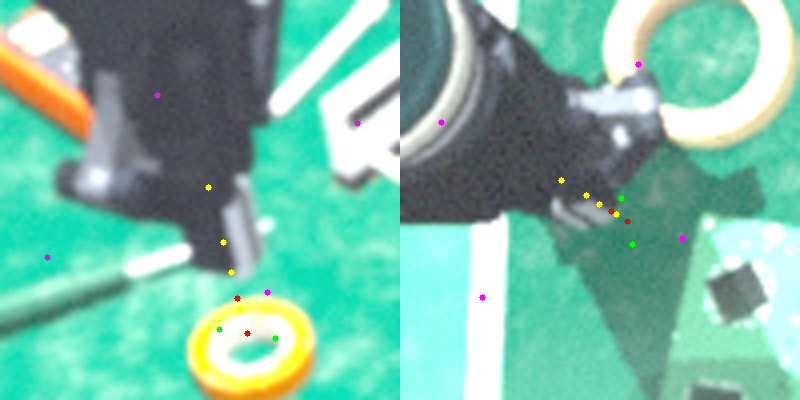

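The overlay puts the visible tips above where the state predicts. I'll go partway down and measure them closer to the board.

Call:
drive_tool(deltas="0 -0.002 0.015 0 0; 0 -0.002 0.04 0 0; 0 -0.002 0.065 0 0; 0 -0.002 0.09 0 0; 0 -0.002 0.1 0 0; 0 -0.002 0.1 0 0")

```text
clock: 5.85
position: [578.7, 197.5, 99.8]
orientation: [-3.141, 0.004, 0.271]
ft_force: [-0.0, 0.2, -0.9]
grip_width: 0.0
```

```bash
cat > ov.py <<'E'
from station import r,snapshot
from h import *
import cv2,sys
st=r.read_state();p=st["position"];M=R.from_euler("xyz",st["orientation"]).as_matrix()
out=[]
for n in("scene","top"):
    s=snapshot(n); x0,y0=[int(v)-50 for v in proj(s,p)]; im=s["img"][y0:y0+100,x0:x0+100,::-1].astype(float); im=np.clip(im*1.8+15,0,255).astype(np.uint8)
    im=cv2.resize(im,None,fx=4,fy=4,interpolation=2); raw=im.copy()
    def pt(l,c):
        q=(proj(s,p+M@np.array(l))-[x0,y0]+.5)*4; cv2.circle(im,tuple(int(v) for v in q),2,c,-1)
    for z in(17,4,-2,-15,-30):pt([0,0,z],(0,0,255) if z in(17,-2) else (0,255,255))
    for x in(-11,11): pt([x,0,17],(0,255,0))
    print(n,x0,y0); out.append(im)
cv2.imwrite(sys.argv[1],np.hstack(out))
E
python3 ov.py pics/c6.png; python3 d.py "[579.7,196.4,54.6]"
```

```text
scene 131 220
top 110 135
5.95 [580.7 198.4 102.1] [-3.14e+00 -1.00e-03  2.71e-01] [-0.22  0.6  -0.26  1.94  0.24  0.63 -1.93] -0.17871505093733644 [-0.49  0.46  0.38]
[579.7,196.4,54.6] [-0.0015  0.0017  0.0475]
```

View pics/c6.png

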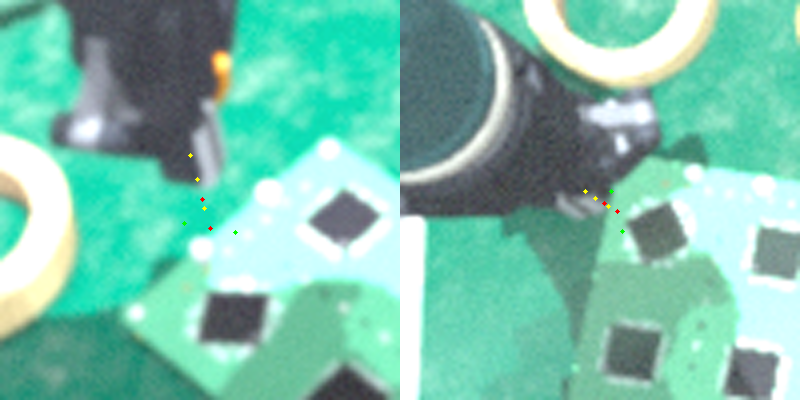

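```bash
python3 - <<'E'
from station import r,snapshot
from h import *
import cv2
S=[snapshot(n) for n in("scene","top")]
def tri(a,b):
    A=[];B=[]
    for s,u in zip(S,(a,b)):
        M,o=cam(s); d=M@[(u[0]-s["cx"])/s["fx"],(u[1]-s["cy"])/s["fy"],1]; d/=np.linalg.norm(d)
        P=np.eye(3)-np.outer(d,d);A.append(P);B.append(P@o)
    x=np.linalg.lstsq(np.vstack(A),np.hstack(B),rcond=None)[0]
    print(x.round(1),[ (proj(s,x)-u).round(1) for s,u in zip(S,(a,b))])
tri((179,265.5),(160,188)); tri((183,265),(158,188));tri((179,265.5),(162,190))
for k,(s,x0,y0,w,h) in enumerate(((S[0],140,225,60,60),(S[1],130,155,60,60))):
    im=np.clip(s["img"][y0:y0+h,x0:x0+w,::-1].astype(float)*3+10,0,255).astype(np.uint8)
    im=cv2.resize(im,None,fx=6.5,fy=6.5,interpolation=2)
    S.append(im)
cv2.imwrite("pics/c7.png",np.hstack(S[2:]))
print(r.read_state()["position"])
E
```

```text
[575.6 197.4 111.9] [array([2.7, 0.6]), array([-1.1, -2. ])]
[571.1 197.6 117.4] [array([0.4, 0.1]), array([-0.2, -0.3])]
[574.3 195.5 109.6] [array([4.4, 1. ]), array([-1.7, -3.1])]
[581.24878327 198.51017933 102.99088154]
```

View pics/c7.png

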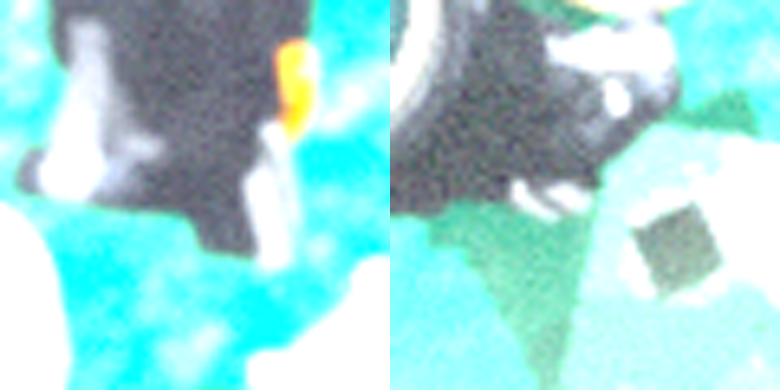

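Call:
drive_tool(deltas="-0.001 0.001 0.01 0 0; -0.001 0.001 0.02 0 0; -0.001 0.001 0.03 0 0; -0.001 0.001 0.035 0 0; -0.001 0.001 0.035 0 0; -0.001 0.001 0.035 0 0")

```text
clock: 6.65
position: [580.6, 197.4, 67.7]
orientation: [-3.14, -0.002, 0.271]
ft_force: [0.1, -0.7, 0.0]
grip_width: -0.2
```

```bash
python3 ov.py pics/c8.png; python3 d.py "[579.7,196.4,44]"; python3 d.py
```

```text
scene 133 231
top 116 137
6.75 [580.9 197.5  68.2] [-3.14e+00 -3.00e-03  2.71e-01] [-0.23  0.65 -0.24  1.95  0.27  0.56 -1.95] -0.08554438347526794 [ 0.24 -0.32  0.47]
[579.7,196.4,44] [-0.0015  0.0008  0.0242]
6.75 [580.9 197.5  68.2] [-3.14e+00 -3.00e-03  2.71e-01] [-0.23  0.65 -0.24  1.95  0.27  0.56 -1.95] -0.08554438347526794 [ 0.24 -0.32  0.47]
```

View pics/c8.png

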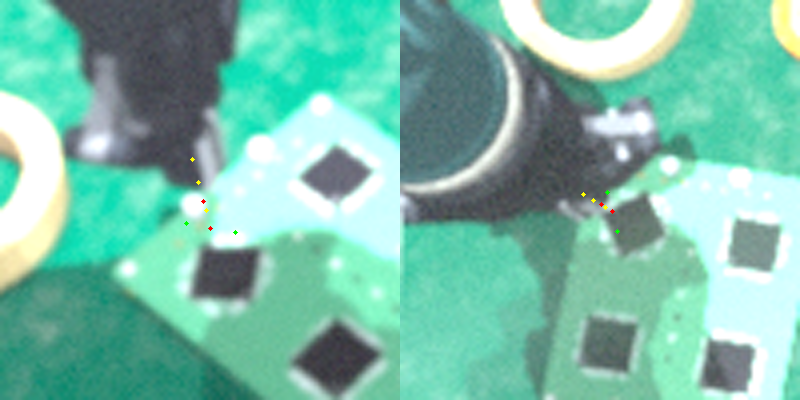

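Call:
drive_tool(deltas="-0.001 0.001 0.006 0 0; -0.001 0.001 0.012 0 0; -0.001 0.001 0.018 0 0; -0.001 0.001 0.022 0 0; -0.001 0.001 0.022 0 0; -0.001 0.001 0.022 0 0")

```text
clock: 7.35
position: [580.2, 196.4, 46.0]
orientation: [-3.14, -0.003, 0.271]
ft_force: [-0.5, 0.2, -1.0]
grip_width: 0.1
```

```bash
python3 ov.py pics/c9.png; python3 d.py "[579.7,196.4,44]"
```

```text
scene 136 238
top 119 140
7.45 [580.5 196.5  46.4] [-3.14e+00 -3.00e-03  2.71e-01] [-0.24  0.68 -0.22  1.96  0.28  0.52 -1.96] 0.2045487331082284 [-0.   -0.03 -0.43]
[579.7,196.4,44] [-0.0008 -0.0001  0.0024]
```

View pics/c9.png

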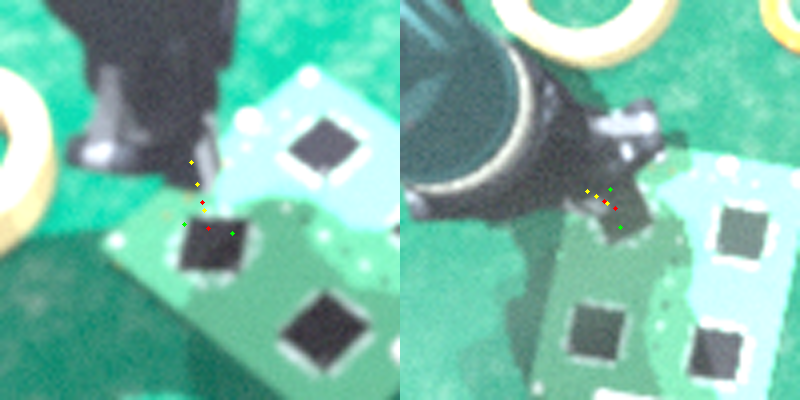

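Call:
drive_tool(deltas="-0.001 0 0.002 0 0; -0.001 0 0.004 0 0; -0.001 0 0.004 0 0; -0.001 0 0.004 0 0; -0.001 0 0.004 0 0; -0.001 0 0.004 0 0; -0.001 0 0.004 0 0; -0.001 0 0.004 0 0; -0.001 0 0.004 0 0; -0.001 0 0.004 0 0; -0.001 0 0.004 0 0; -0.001 0 0.004 0 0; -0.001 0 0.004 0 0; -0.001 0 0.004 0 0; -0.001 0 0.004 0 0; -0.001 0 0.004 0 0; -0.001 0 0.004 0 0; -0.001 0 0.004 0 0; -0.001 0 0.004 0 0; -0.001 0 0.004 0 0")

```text
clock: 9.45
position: [579.5, 196.3, 42.3]
orientation: [-3.14, -0.003, 0.271]
ft_force: [0.2, -0.4, 1.2]
grip_width: -0.2
```

Call:
drive_tool(deltas="0 0 0 0 0; 0 0 0 0 0; 0 0 0 0 0; 0 0 -0.015 0 0; 0 0 -0.04 0 0; 0 0 -0.07 0 0; 0 0 -0.1 0 0; 0 0 -0.13 0 0; 0 0 -0.16 0 0; 0 0 -0.18 0 0; 0 0 -0.19 0 0; 0 0 -0.19 0 0")

```text
clock: 10.65
position: [579.9, 196.1, 234.4]
orientation: [-3.139, -0.007, 0.271]
ft_force: [-0.1, -0.9, -0.5]
grip_width: 0.2
```

```bash
python3 d.py "[579.7,0,230]" "[497.2,-211.1,200]"
```

```text
10.65 [579.9 196.1 234.4] [-3.139 -0.007  0.271] [-0.17  0.44 -0.31  1.85  0.17  0.88 -1.86] 0.1551308000139503 [-0.13 -0.93 -0.47]
[579.7,0,230] [-0.0526  0.1889  0.0037]
[497.2,-211.1,200] [-0.1888  0.3703  0.0323]
```

Call:
drive_tool(deltas="-0.005 0.015 0 0 0; -0.02 0.04 0 0 0; -0.035 0.065 0 0 0; -0.05 0.095 0 0 0; -0.065 0.125 0 0 0; -0.08 0.155 0 0 0; -0.095 0.185 0 0 0; -0.11 0.215 0 0 0; -0.125 0.245 0 0 0; -0.14 0.275 0 0 0; -0.155 0.305 0.005 0 0; -0.17 0.33 0.01 0 0; -0.18 0.35 0.02 0 0; -0.187 0.365 0.03 0 0; -0.189 0.37 0.032 0 0; -0.189 0.37 0.032 0 0; -0.189 0.37 0.032 0 0")

```text
clock: 12.35
position: [497.4, -209.6, 200.3]
orientation: [-3.139, -0.007, 0.273]
ft_force: [1.0, 0.2, -0.2]
grip_width: 0.3
```

```bash
python3 ov.py pics/c10.png; python3 d.py "[497.2,-211.1,120]" "[497.2,-211.1,77]"
```

```text
scene 281 58
top 326 165
12.45 [ 497.7 -209.3  200.7] [-3.139 -0.008  0.274] [ 0.5   0.38 -0.23  2.03  0.12  0.74 -1.1 ] -0.163942110381945 [-0.2   0.14 -0.13]
[497.2,-211.1,120] [-0.0016  0.0018  0.0807]
[497.2,-211.1,77] [-0.002   0.0019  0.1237]
```

View pics/c10.png

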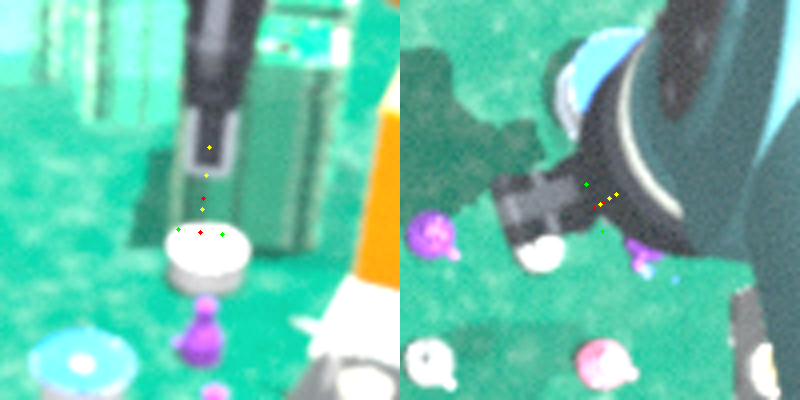

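Call:
drive_tool(deltas="-0.001 0.002 0.015 0 0; -0.001 0.002 0.04 0 0; -0.001 0.002 0.065 0 0; -0.001 0.002 0.085 0 0; -0.001 0.002 0.1 0 0; -0.001 0.002 0.105 0 0; -0.001 0.002 0.105 0 0; -0.001 0.002 0.105 0 0")

```text
clock: 13.25
position: [498.9, -210.8, 96.5]
orientation: [-3.14, -0.009, 0.274]
ft_force: [0.4, -0.6, -0.3]
grip_width: 0.2
```

```bash
python3 ov.py pics/c11.png; python3 d.py "[497.2,-211.1,66]"
```

```text
scene 276 100
top 316 171
13.35 [ 498.9 -211.1   96.7] [-3.14  -0.01   0.274] [ 0.46  0.53 -0.19  2.11  0.18  0.51 -1.16] 0.023514553413738044 [0.91 0.42 0.56]
[497.2,-211.1,66] [-0.0019 -0.0005  0.0306]
```

View pics/c11.png

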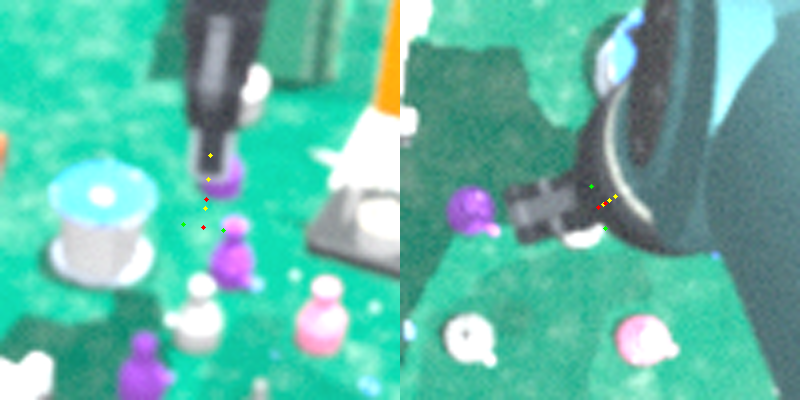

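Call:
drive_tool(deltas="-0.001 0 0.006 0 0; -0.002 0 0.012 0 0; -0.002 0 0.018 0 0; -0.002 0 0.024 0 0; -0.002 0 0.028 0 0; -0.002 0 0.03 0 0; -0.002 0 0.03 0 0")

```text
clock: 14.05
position: [497.1, -211.4, 66.2]
orientation: [-3.14, -0.009, 0.274]
ft_force: [-0.3, 0.9, -0.1]
grip_width: 0.3
```

```bash
python3 ov.py pics/c12.png; python3 d.py "[497.2,-211.1,66]"
```

```text
scene 276 111
top 314 174
14.15 [ 497.4 -211.5   66.7] [-3.14  -0.01   0.274] [ 0.44  0.58 -0.17  2.12  0.2   0.44 -1.17] -0.12172818645658531 [-0.37 -0.89  1.08]
[497.2,-211.1,66] [-0.     -0.0005  0.0007]
```

View pics/c12.png

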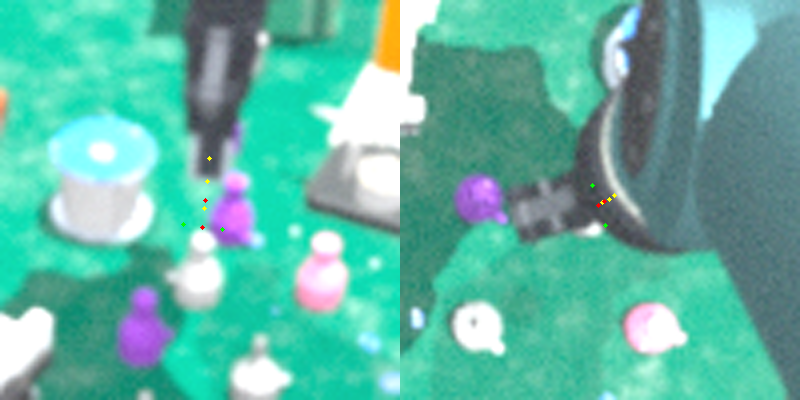

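Call:
drive_tool(deltas="0 0 0.002 0 0; 0 0 0.002 0 0; 0 0 0.002 0 0; 0 0 0.002 0 0; 0 0 0.002 0 0; 0 0 0.002 0 0; 0 0 0.002 0 0; 0 0 0.002 0 0; 0 0 0.002 0 0; 0 0 0.002 0 0; 0 0 0.002 0 0; 0 0 0.002 0 0; 0 0 0.002 0 0; 0 0 0.002 0 0; 0 0 0.002 0 0; 0 0 0.002 0 0; 0 0 0.002 0 0; 0 0 0.002 0 0; 0 0 0.002 0 0; 0 0 0.002 0 0")

```text
clock: 16.15
position: [497.4, -211.6, 64.7]
orientation: [-3.14, -0.01, 0.274]
ft_force: [-0.5, -0.7, 0.7]
grip_width: -0.2
```

Call:
drive_tool(deltas="0 0 0 0 0; 0 0 0 0 0; 0 0 0 0 0; 0 0 -0.015 0 0; 0 0 -0.04 0 0; 0 0 -0.07 0 0; 0 0 -0.1 0 0; 0 0 -0.13 0 0; 0 0 -0.16 0 0; 0 0 -0.19 0 0; 0 0 -0.21 0 0; 0 0 -0.22 0 0; 0 0 -0.22 0 0; 0 0 -0.22 0 0; 0 0 -0.22 0 0")

```text
clock: 17.65
position: [494.4, -212.1, 283.1]
orientation: [-3.139, -0.007, 0.274]
ft_force: [-0.3, -0.3, 0.2]
grip_width: 0.2
```

```bash
python3 d.py; python3 - <<'E'
from station import snapshot
import cv2
cv2.imwrite("pics/end.png",snapshot("scene")["img"][:,:,::-1])
E
```

```text
17.65 [ 494.4 -212.1  283.1] [-3.139 -0.007  0.274] [ 0.53  0.28 -0.25  1.95  0.08  0.92 -1.06] 0.20461813144216398 [-0.29 -0.25  0.23]
```

View pics/end.png

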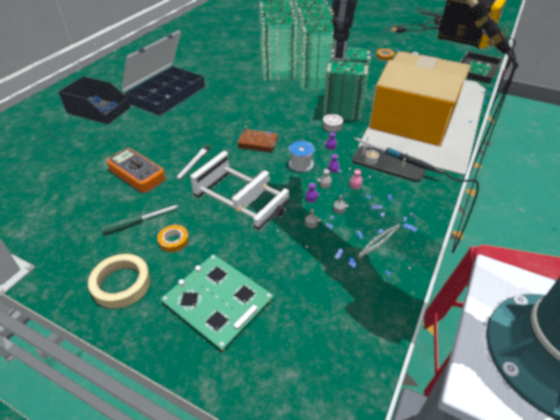

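The nozzles are still at their starting pixels (326,171), (312,210) and (341,195). The hand is raised with the TCP at 283 mm, so I'm handing in.

```bash
python3 -c "
from station import order
print(order.hand_in())"
```

```text
the job is handed in; nothing more can be done
None
```

I pointed at the crooked chip and then at the mouth of the widest nozzle, holding over two seconds on each, and handed the job in at about 17.7 s. No verdict is reported.

| Target | Found at (x, y, mm) | TCP when pointing (x, y, z, mm) | Grasp point above target |
|---|---|---|---|
| Crooked chip (far left of the board, as the robot sees it) | 580, 196 | 579.5, 196.3, 42.3 | about 27 mm |
| Widest nozzle (grey, thick pipe) | 497, -211 | 497.4, -211.6, 64.7 | about 27 mm |

- **Last checks:** The final picture shows the three nozzles at their starting pixels. The hand ended with the TCP at 283 mm. Force readings stayed within noise, about 1 N, which is too coarse to confirm the 0.3 N contact limit.
- **One disagreement:** In both cameras the fingertips appeared about 30 mm higher than the TCP reading and the 17 mm nose length predict; I did not find the cause. I chose heights where the grasp point meets the 12 to 65 mm window either way.
- **Tip height not certain:** By the reported pose the tips were 7 to 8 mm above each target; by the pictures they were nearer 35 to 40 mm. So the 1 to 3 cm fingertip height in the task wording is not confirmed.

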